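# Find and release the latched mode key

### The job

One of the four identical keys in the row on the grey key bank has been left latched down. Tap all four lightly with the fingertips, one after another from the robot's left to its right, without pushing any key home; then press the one that is latched down until it lets go, and let it spring up, so that all four keys stand up. Leave the loose things on and round the bank where they lie; nothing is to be picked up.

Things in the scene. Friction and masses are not known exactly. Their poses are not given: they have to be found in the camera images.
- bank: key bank: a low grey box fixed to the bench, 110 (x) x 320 (y) x 35 mm high. Origin under its centre on the bench; its y axis runs along the row of keys, to the left as the robot sees it. The keys stand on its top, which also carries a loose gauge block at the right-hand end.
- slot_1 (a point): fixed point on the bank: the leftmost (+y end) place in the row, at the height of the centre of the cap's top when a key there stands up (55 mm above the bench). Places are 50 mm apart; axes as the bank's.
- slot_2 (a point): fixed point on the bank: the second from the left place in the row, at the height of the centre of the cap's top when a key there stands up (55 mm above the bench). Places are 50 mm apart; axes as the bank's.
- slot_3 (a point): fixed point on the bank: the third from the left place in the row, at the height of the centre of the cap's top when a key there stands up (55 mm above the bench). Places are 50 mm apart; axes as the bank's.
- slot_4 (a point): fixed point on the bank: the rightmost place in the row, at the height of the centre of the cap's top when a key there stands up (55 mm above the bench). Places are 50 mm apart; axes as the bank's.
- key_a (a joint): one of four identical keys, in any place of the row: how far its cap is down, m (0 up, 0.0077 stop). Up: moves at 1.5 N, then 0.8 N/mm, springs back; pressing it past 6.5 mm (6.7 N) is a fault. Latched (just one): rests 4 mm down, gives only above 4.7 N, stays latched if pushed less than 7.5 mm; at 7.5 mm, 3.5 mm below its rest (8 N; 12 N is sure), it lets go and springs up when freed.
- key_a_top (a point): centre of the top of this key's cap, moving with the cap. Cap: off-white, flat-topped, 30 (x) x 26 (y) mm, in a dark metal collar 42 x 40 mm whose top is 43 mm above the bench; the cap's top is 55 mm above the bench when up, 51 mm when latched.
- key_b (a joint): one of four identical keys, in any place of the row: how far its cap is down, m (0 up, 0.0077 stop). Up: moves at 1.5 N, then 0.8 N/mm, springs back; pressing it past 6.5 mm (6.7 N) is a fault. Latched (just one): rests 4 mm down, gives only above 4.7 N, stays latched if pushed less than 7.5 mm; at 7.5 mm, 3.5 mm below its rest (8 N; 12 N is sure), it lets go and springs up when freed.
- key_b_top (a point): centre of the top of this key's cap, moving with the cap. Cap: off-white, flat-topped, 30 (x) x 26 (y) mm, in a dark metal collar 42 x 40 mm whose top is 43 mm above the bench; the cap's top is 55 mm above the bench when up, 51 mm when latched.
- key_c (a joint): one of four identical keys, in any place of the row: how far its cap is down, m (0 up, 0.0077 stop). Up: moves at 1.5 N, then 0.8 N/mm, springs back; pressing it past 6.5 mm (6.7 N) is a fault. Latched (just one): rests 4 mm down, gives only above 4.7 N, stays latched if pushed less than 7.5 mm; at 7.5 mm, 3.5 mm below its rest (8 N; 12 N is sure), it lets go and springs up when freed.
- key_c_top (a point): centre of the top of this key's cap, moving with the cap. Cap: off-white, flat-topped, 30 (x) x 26 (y) mm, in a dark metal collar 42 x 40 mm whose top is 43 mm above the bench; the cap's top is 55 mm above the bench when up, 51 mm when latched.
- key_d (a joint): one of four identical keys, in any place of the row: how far its cap is down, m (0 up, 0.0077 stop). Up: moves at 1.5 N, then 0.8 N/mm, springs back; pressing it past 6.5 mm (6.7 N) is a fault. Latched (just one): rests 4 mm down, gives only above 4.7 N, stays latched if pushed less than 7.5 mm; at 7.5 mm, 3.5 mm below its rest (8 N; 12 N is sure), it lets go and springs up when freed.
- key_d_top (a point): centre of the top of this key's cap, moving with the cap. Cap: off-white, flat-topped, 30 (x) x 26 (y) mm, in a dark metal collar 42 x 40 mm whose top is 43 mm above the bench; the cap's top is 55 mm above the bench when up, 51 mm when latched.
- block_low: loose ground steel gauge block 30 x 35 x 20 mm high, lying on the right-hand end of the bank about 75 mm from the rightmost key; origin under its centre. A bystander, not to be moved.
- block_tall: loose ground steel gauge block 30 x 35 x 28 mm high, on the bench behind the bank's left end; origin under its centre. A bystander, not to be moved.
- ring_left: loose flat plated ring, 62 mm across with a small lug, 9 mm high, on the bench behind the bank; origin under its centre. A bystander, not to be moved.
- ring_right: loose flat plated ring, 62 mm across with a small lug, 9 mm high, on the bench behind the bank, right of the other; origin under its centre. A bystander, not to be moved.
- hex_key: loose black hex key, 31 x 93 x 7 mm, on the bench to the left of the bank; origin under its centre. A bystander, not to be moved.

How it is judged (in metres and radians):
On the way, in this order (a step that is already met when the one before it is completed fails the run):
1. the leftmost key is tapped (((contact force between the fingers and key_a above 0.4 N and horizontal distance between key_a_top and slot_1 below 0.012 m) or (contact force between the fingers and key_b above 0.4 N and horizontal distance between key_b_top and slot_1 below 0.012 m) or (contact force between the fingers and key_c above 0.4 N and horizontal distance between key_c_top and slot_1 below 0.012 m) or (contact force between the fingers and key_d above 0.4 N and horizontal distance between key_d_top and slot_1 below 0.012 m))), for 0.04 s.
2. the second key is tapped (((contact force between the fingers and key_a above 0.4 N and horizontal distance between key_a_top and slot_2 below 0.012 m) or (contact force between the fingers and key_b above 0.4 N and horizontal distance between key_b_top and slot_2 below 0.012 m) or (contact force between the fingers and key_c above 0.4 N and horizontal distance between key_c_top and slot_2 below 0.012 m) or (contact force between the fingers and key_d above 0.4 N and horizontal distance between key_d_top and slot_2 below 0.012 m))), for 0.04 s.
3. the third key is tapped (((contact force between the fingers and key_a above 0.4 N and horizontal distance between key_a_top and slot_3 below 0.012 m) or (contact force between the fingers and key_b above 0.4 N and horizontal distance between key_b_top and slot_3 below 0.012 m) or (contact force between the fingers and key_c above 0.4 N and horizontal distance between key_c_top and slot_3 below 0.012 m) or (contact force between the fingers and key_d above 0.4 N and horizontal distance between key_d_top and slot_3 below 0.012 m))), for 0.04 s.
4. the rightmost key is tapped (((contact force between the fingers and key_a above 0.4 N and horizontal distance between key_a_top and slot_4 below 0.012 m) or (contact force between the fingers and key_b above 0.4 N and horizontal distance between key_b_top and slot_4 below 0.012 m) or (contact force between the fingers and key_c above 0.4 N and horizontal distance between key_c_top and slot_4 below 0.012 m) or (contact force between the fingers and key_d above 0.4 N and horizontal distance between key_d_top and slot_4 below 0.012 m))), for 0.04 s.
5. after the four taps, the latched key has been pressed and has sprung up (value of joint each of key_a, key_b, key_c, key_d below 0.001 m), for 0.2 s.
At the end, for the whole second after the job is handed in: All four keys stand up (each less than 1 mm down), the latched one having been released only after all four were tapped from left to right; none of the other three was ever pressed more than 6.5 mm down; every loose thing is within 15 mm of where it lay (all of step 5 and distance of each of block_low, block_tall, ring_left, ring_right, hex_key from where it was at the start of the episode below 0.015 m); the robot touches nothing.
It fails at once if a key that was standing up is pressed down more than 6.5 mm (value of joint any of key_a, key_b, key_d above 0.0065 m).
It fails at once if a loose thing on or round the bank is shifted more than 15 mm or lifted (distance of any of block_low, block_tall, ring_left, ring_right, hex_key from where it was at the start of the episode above 0.015 m).
It also fails if it takes over 48 s, if anything falls off the work surface, if the arm or the gripper's body presses on something with over 40 N, if the wrist force passes 120 N, or if a joint passes its speed limit or range.

### The arm

A 7-joint arm with a two-finger parallel gripper is mounted at the origin on a cart in front of the work surface, level with it; the furniture and walls round the work are solid. World frame = base frame: x ahead of the robot, y to its left, z up, the work surface at z = 0. Lengths are in m, angles in degrees, forces in N, time in s.
With the tool pointing down it reaches from about 0.425 to 0.825 m from the base axis. Payload 3.6 kg.
Tool frame: the origin (TCP) lies at the very end of the fingers, on their centre line; the grasp point (between the pads) lies 19 mm behind it; z points along the fingers, y is the line along which they close (so a half turn about z gives the same grasp; the last joint's range is limited). The gripper opens to 85 mm and grips with 20 to 120 N. Pads are 22 mm wide; open, the fingers measure 114 mm over their backs; the gripper's body (76 mm by 85 mm) begins 54 mm behind the grasp point. The pads swing forward as they close: fully open they stand 13 mm farther back than shut.
Start: joints at [66.492, 35.231, -0.722, 81.555, 0.464, 63.22, -2.315], TCP at [0.243, -0.603, 0.205] pointing down, gripper open.
Joint ranges: [-178.69, 178.69], [-17.37, 117.87], [-77.05, 75.6], [15.02, 138.74], [-78.02, 258.01], [0.78, 113.62], [-162.83, 162.83]. Speed limits (degrees/s): [159.86, 159.86, 180, 180, 180, 180, 180].

### API

Orientations are given as a 3x3 rotation matrix whose columns are the frame's x, y, z axes.
In Python, from workcell import arm gives the robot as it stands.
- The arm moves only by the shell command python3 -m crank 'ROWS' [FORCE]. ROWS is JSON, a list of rows, each a list of 5 numbers: the opening, from -1 (shut) to 1 (fully open), then the shift along the tool's x, y, z in m, then the turn about the tool's z in degrees. A call has 1 to 12 rows; each row is the pose to reach, as a shift and turn from the pose commanded when the call began, along the tool's axes at that moment; what a row does not reach only later rows make up. A row lasts 1/10 s, in which the tool goes at most 50 mm and 8.59 degrees, less where a joint would pass 70% of its speed; a pose out of reach is approached as far as the arm can. A call with a gripper value outside its range is refused whole. The fingers move at their own pace and stop on an object; FORCE is the grip in N (left out, the last holds). Time passes only in rows, so rows that repeat a pose let the fingers close. It gives the time, the measured TCP pose, the force, the opening and the grip force at its end, in the units of the state.
- arm.get_obs(): the state, without advancing time (a new reading comes with each control period).
- arm.get_image(name): name is "scene" or "side" or "wrist"; returns a dict with "frame" (384x512x3 uint8, blue, green, red), "z_map" (384x512 float32, m along the optical axis (not along the pixel's ray), 0 where there is no reading), "vertical_fov" (degrees; the focal length in pixels is half the picture's height over the tangent of half this angle, whatever the lens; pixels are square), "cx", "cy" (the principal point, pixels), "k1" (the pictures are not rectified: a ray, as slopes to the right and down, at radius r is drawn at 1 + k1 r^2 times it, then the intrinsics apply), "T" (4x4, takes a point from camera to world coordinates). Camera axes: x right, y down, z forward; pixel columns grow to the right and rows downward; lengths in m; the calibration is good to about 2 mm. A picture is of the moment at which its call begins.
- arm.hand_in(): hands the job in; it is judged then, once.
The state is a dict: "t": time; "joints": joint angles; "joint_vel": joint speeds; "tau": joint torques, N m; "tcp_pos": TCP position; "orientation": TCP orientation; "contact_force": force on the tool from outside, world axes, zero at the start; "ft_torque": the same for the moment, N m; "gripper_width": finger opening in m; "finger_force": force on a finger pad.
Only numpy, scipy, OpenCV 4.12 (cv2) and the standard library are available. Lean on these libraries where they do the work, as an engineer would, in place of code of your own. Each camera call takes 0.05 s, during which the arm holds its last target. There are 200 camera calls.

## Working session

There is one attempt and no reset: what is moved stays moved. The work goes in short steps, Python scripts to look and compute and a shell command to move; the robot and the scene stay as the last step left them, time stands still between calls to the robot, and variables do not carry over. Pictures are saved under pics/ and viewed, at most 10 in all, crops included, and the job is handed in when it is done.

```bash
mkdir -p pics; cat > h.py <<'E'
import numpy as np, cv2, pickle
from workcell import arm
def grab(n,tag):
    d=arm.get_image(n); cv2.imwrite(f'pics/{tag}.png',d['frame']); pickle.dump(d,open(f'pics/{tag}.pkl','wb')); return d
def load(tag): return pickle.load(open(f'pics/{tag}.pkl','rb'))
def K(d):
    h=d['frame'].shape[0]; f=h/2/np.tan(np.radians(d['vertical_fov'])/2)
    return np.array([[f,0,d['cx']],[0,f,d['cy']],[0,0,1.]]),np.array([d['k1'],0,0,0.])
def rays(d,uv):
    k,c=K(d); p=cv2.undistortPoints(np.float64(uv).reshape(-1,1,2),k,c)[:,0]
    return np.c_[p,np.ones(len(p))]
def plane(d,uv,z):
    r=rays(d,uv)@d['T'][:3,:3].T; o=d['T'][:3,3]; return o+r*((z-o[2])/r[:,2])[:,None]
def depthpts(d):
    h,w=d['z_map'].shape; uv=np.stack(np.meshgrid(np.arange(w),np.arange(h)),-1).reshape(-1,2)
    p=rays(d,uv)*d['z_map'].reshape(-1,1); return (p@d['T'][:3,:3].T+d['T'][:3,3]).reshape(h,w,3)
E
python3 - <<'E'
from h import *
for n in('scene','side'):
    d=grab(n,n+'0'); print(n,d['T'].round(3).tolist(),d['vertical_fov'],d['k1'])
o=arm.get_obs(); print({k:np.round(v,3).tolist() for k,v in o.items()})
a=np.hstack([cv2.resize(load(t)['frame'],(400,300)) for t in('scene0','side0')])
cv2.imwrite('pics/both0.png',a)
E
```

```text
scene [[0.58, -0.525, 0.623, 0.105], [-0.815, -0.373, 0.444, -0.373], [-0.001, -0.765, -0.644, 0.62], [0.0, 0.0, 0.0, 1.0]] 52.411706656139124 -0.028651803379477796
side [[0.93, 0.266, -0.255, 0.888], [0.368, -0.701, 0.61, -0.592], [-0.017, -0.661, -0.75, 0.768], [0.0, 0.0, 0.0, 1.0]] 48.52074314187912 -0.06153806993984382
{'t': 0.1, 'joints': [66.493, 35.286, -0.724, 81.632, 0.464, 63.221, -2.316], 'joint_vel': [0.003, -0.102, 0.133, -0.266, 0.078, -0.014, -0.041], 'tau': [0.002, -47.038, 0.26, -17.157, 0.01, 0.006, -0.0], 'tcp_pos': [0.243, -0.602, 0.204], 'orientation': [[0.927, 0.374, -0.001], [0.374, -0.927, 0.002], [-0.0, -0.002, -1.0]], 'contact_force': [0.685, 0.72, 0.155], 'ft_torque': [-0.007, -0.029, 0.005], 'finger_force': 0.0, 'gripper_width': 0.086}
```

View pics/scene0.png

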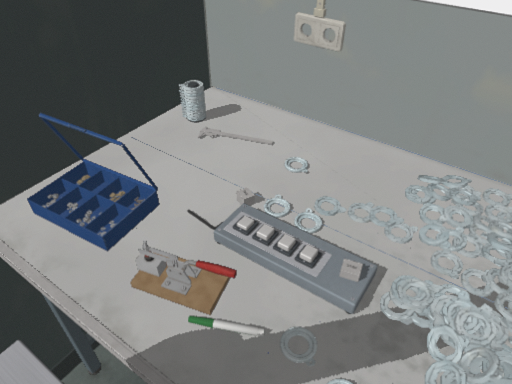

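View pics/side0.png

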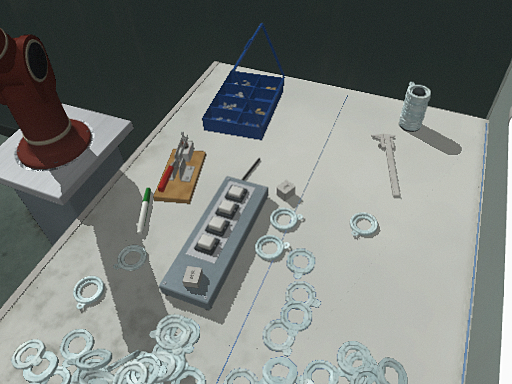

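The scene view shows the four caps at about (244,224), (265,232), (287,243) and (309,254), with the low block at (351,268). In the side view the caps are at (236,190), (229,208), (218,226) and (207,243), with the block at (194,275).

```bash
python3 - <<'E'
from h import *
S={'scene0':[(244,224),(265,232),(287,243),(309,254)],'side0':[(236,190),(229,208),(218,226),(207,243)]}
C={}
for t,seeds in S.items():
    d=load(t); P=depthpts(d); f=d['frame']; g=f.min(2)
    print(t,[ [int(g[v,u]) for u in range(s-12,s+13,3)] for s,v in seeds])
    for u,v in seeds:
        w=P[v-12:v+13,u-12:u+13]; m=((w[...,2]>.047)&(w[...,2]<.062))
        # connected comp of bright pixels near the seed
        b=((g[v-14:v+15,u-14:u+15]>150)*255).astype(np.uint8)
        n,l,st,ce=cv2.connectedComponentsWithStats(b); 
        i=max(range(1,n),key=lambda i:st[i,4]) if n>1 else 0
        c=ce[i]+[u-14,v-14]; C.setdefault(t,[]).append(c)
        print(u,v,'depthcap',m.sum(),np.median(w[m],0).round(4) if m.any() else None,w[m].mean(0).round(4),'blob',st[i].tolist(),c.round(1),plane(d,[c],.054)[0].round(4))
a,b=load('scene0'),load('side0')
for ca,cb in zip(C['scene0'],C['side0']):
    ra=a['T'][:3,:3]@rays(a,[ca])[0]; rb=b['T'][:3,:3]@rays(b,[cb])[0]; oa,ob=a['T'][:3,3],b['T'][:3,3]
    s=np.linalg.lstsq(np.c_[ra,-rb],ob-oa,rcond=None)[0]; p,q=oa+ra*s[0],ob+rb*s[1]
    print('tri',((p+q)/2).round(4),'gap',np.linalg.norm(p-q).round(4))
v=[cv2.resize(load(t)['frame'][y:y+130,x:x+180],None,fx=4,fy=4,interpolation=cv2.INTER_CUBIC)[:,:400] for t,x,y in(('scene0',225,195),('side0',180,165))]
cv2.imwrite('pics/c.png',np.hstack(v))
E
```

```text
scene0 [[152, 68, 204, 187, 170, 170, 120, 66, 53], [150, 125, 201, 171, 171, 169, 116, 54, 60], [111, 184, 201, 171, 169, 163, 98, 44, 61], [94, 167, 204, 174, 169, 170, 113, 47, 58]]
244 224 depthcap 117 [ 0.5675 -0.0231  0.0489] [ 0.5674 -0.0226  0.049 ] blob [7, 2, 16, 18, 136] [243.9 221. ] [ 0.5633 -0.0221  0.054 ]
265 232 depthcap 158 [ 0.5662 -0.0734  0.0526] [ 0.5669 -0.0728  0.0523] blob [6, 5, 16, 17, 140] [264.1 231.1] [ 0.5635 -0.0725  0.054 ]
287 243 depthcap 168 [ 0.5673 -0.123   0.0525] [ 0.5678 -0.1231  0.0523] blob [5, 2, 16, 19, 159] [285.2 241.3] [ 0.5645 -0.1217  0.054 ]
309 254 depthcap 181 [ 0.5676 -0.1728  0.0526] [ 0.5678 -0.1726  0.0522] blob [4, 2, 18, 20, 188] [307.1 252. ] [ 0.5654 -0.1702  0.054 ]
side0 [[161, 163, 194, 193, 187, 185, 128, 56, 161], [120, 129, 175, 196, 192, 93, 34, 73, 155], [135, 103, 122, 171, 183, 113, 58, 37, 122], [173, 141, 181, 197, 190, 181, 91, 38, 81]]
236 190 depthcap 136 [ 0.5683 -0.0258  0.0518] [ 0.5681 -0.0294  0.052 ] blob [0, 5, 29, 24, 271] [233.5 191.3] [ 0.5659 -0.0293  0.054 ]
229 208 depthcap 175 [ 0.5707 -0.0764  0.0553] [ 0.5704 -0.0786  0.0546] blob [0, 0, 19, 17, 171] [223.6 203.3] [ 0.5603 -0.0691  0.054 ]
218 226 depthcap 197 [ 0.5715 -0.1262  0.0551] [ 0.5713 -0.129   0.0545] blob [0, 0, 29, 18, 205] [214.9 220.5] [ 0.5639 -0.1193  0.054 ]
207 243 depthcap 183 [ 0.5714 -0.1739  0.0551] [ 0.5714 -0.1731  0.0544] blob [0, 0, 29, 29, 336] [203.3 242.6] [ 0.5672 -0.1792  0.054 ]
tri [ 0.5642 -0.0234  0.051 ] gap 0.0055
tri [ 0.5618 -0.0728  0.057 ] gap 0.0024
tri [ 0.5643 -0.1211  0.0549] gap 0.002
tri [ 0.5658 -0.1732  0.0512] gap 0.0077
```

View pics/c.png

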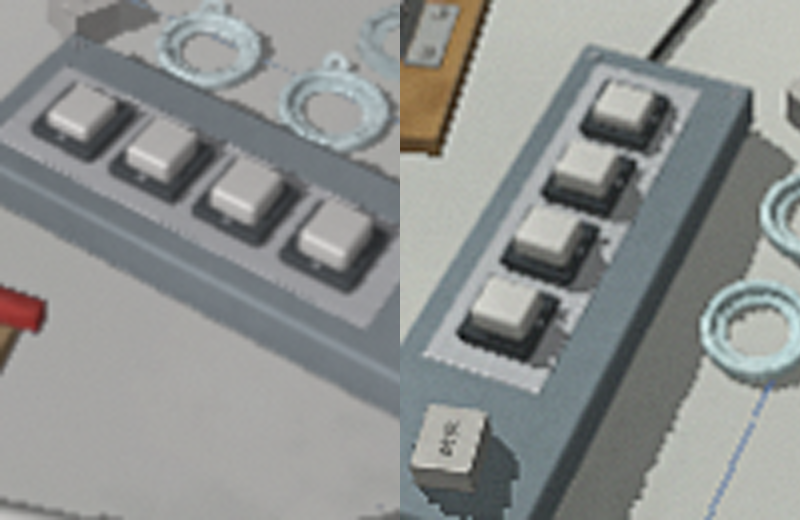

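The leftmost cap sits about 3.6 mm lower than the other three in both depth views, so key 1 is the latched one. Next I move above slot 1 with the fingers shut.

```bash
python3 -m crank '[[-1,0.04,-0.032,0,8],[-1,0.08,-0.064,0,16],[-1,0.12,-0.096,0,22],[-1,0.16,-0.128,0,22],[-1,0.2,-0.16,0,22],[-1,0.24,-0.192,0,22],[-1,0.28,-0.224,0,22],[-1,0.32,-0.256,0,22],[-1,0.36,-0.288,0,22],[-1,0.4,-0.32,0.02,22],[-1,0.44,-0.352,0.04,22],[-1,0.48,-0.384,0.05,22]]' 20; python3 - <<'E'
from h import *
o=arm.get_obs(); print({k:np.round(o[k],4).tolist() for k in('t','tcp_pos','orientation','contact_force','gripper_width')})
E
```

```text
t: 1.3
tcp_pos: [0.5339, -0.0842, 0.1595]
orientation: [[1.0, -0.001, -0.002], [-0.001, -1.0, -0.0], [-0.002, 0.0, -1.0]]
contact_force: [0.4, -0.5, -0.2]
gripper_width: 0.0001
finger_force: 0.0
{'t': 1.3, 'tcp_pos': [0.5339, -0.0842, 0.1595], 'orientation': [[1.0, -0.0006, -0.0018], [-0.0006, -1.0, -0.0001], [-0.0018, 0.0001, -1.0]], 'contact_force': [0.3727, -0.5276, -0.1801], 'gripper_width': 0.0001}
```

```bash
python3 -m crank '[[-1,0.025,-0.043,0,0],[-1,0.025,-0.043,0.01,0],[-1,0.025,-0.043,0.01,0],[-1,0.025,-0.043,0.01,0]]'; python3 - <<'E'
from h import *
d=grab('wrist','w1'); P=depthpts(d); print(arm.get_obs()['tcp_pos'],d['T'].round(3).tolist())
m=((P[...,2]>.046)&(P[...,2]<.062)&(d['z_map']>0)&(d['frame'].min(2)>110)).astype(np.uint8)
n,l,st,ce=cv2.connectedComponentsWithStats(m)
for i in range(1,n):
    if st[i,4]>100: print(st[i].tolist(),ce[i].round(1),np.median(P[l==i],0).round(4),((np.percentile(P[l==i],2,0)+np.percentile(P[l==i],98,0))/2).round(4))
E
```

```text
t: 1.7
tcp_pos: [0.5582, -0.0444, 0.1504]
orientation: [[1.0, -0.002, -0.002], [-0.002, -1.0, -0.001], [-0.002, 0.001, -1.0]]
contact_force: [0.2, -0.0, 0.8]
gripper_width: 0.0001
finger_force: 0.0
[ 0.55837787 -0.04490905  0.15081175] [[-0.002, -0.961, -0.276, 0.627], [-1.0, 0.002, -0.0, -0.044], [0.001, 0.276, -0.961, 0.32], [0.0, 0.0, 0.0, 1.0]]
[471, 148, 17, 32, 179] [482.7 168.3] [ 0.5772 -0.267   0.0558] [ 0.5824 -0.266   0.0559]
[364, 163, 31, 30, 773] [379.1 176.9] [ 0.5705 -0.1675  0.0556] [ 0.5704 -0.1691  0.0522]
[219, 165, 25, 28, 683] [231.1 178.4] [ 0.5688 -0.0207  0.0518] [ 0.5681 -0.0207  0.0515]
[268, 165, 26, 28, 719] [280.6 178.5] [ 0.569  -0.0703  0.0557] [ 0.5689 -0.0702  0.0544]
[316, 164, 29, 29, 775] [330.1 177.8] [ 0.5698 -0.1191  0.0556] [ 0.5691 -0.12    0.0528]
```

View pics/w1.png

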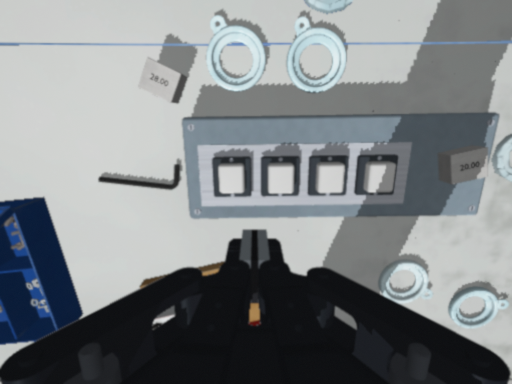

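The wrist view shows the caps at (231,178), (281,178), (330,178) and (379,177). The fingertips are at about (254,245), which is in front of and right of cap 1. Next I let the arm settle and check the command offset.

```bash
python3 -m crank '[[-1,0,0,0,0],[-1,0,0,0,0]]'; python3 -m crank '[[-1,0.01,-0.022,0.05,0],[-1,0.01,-0.022,0.08,0],[-1,0.01,-0.022,0.08,0],[-1,0.01,-0.022,0.08,0]]'
```

```text
t: 1.95
tcp_pos: [0.5589, -0.0442, 0.1513]
orientation: [[1.0, -0.002, 0.001], [-0.002, -1.0, -0.0], [0.001, 0.0, -1.0]]
contact_force: [0.7, 0.0, -0.1]
gripper_width: -0.0
finger_force: 0.0
t: 2.35
tcp_pos: [0.5691, -0.0218, 0.0712]
orientation: [[1.0, -0.001, -0.0], [-0.001, -1.0, -0.001], [-0.0, 0.001, -1.0]]
contact_force: [0.1, -0.7, 1.2]
gripper_width: 0.0002
finger_force: 0.0
```

```bash
python3 -m crank '[[-1,0,0,0.012,0],[-1,0,0,0.016,0],[-1,0,0,0.016,0],[-1,0,0,0.016,0]]' | egrep 'tcp|contact'; for i in 1; do :; done; python3 -m crank '[[-1,0,0,0.001,0],[-1,0,0,0.002,0],[-1,0,0,0.002,0]]'| egrep 'tcp|contact'
```

```text
tcp_pos: [0.5694, -0.021, 0.0553]
contact_force: [0.2, -0.5, -0.4]
tcp_pos: [0.569, -0.0208, 0.0527]
contact_force: [0.0, -0.1, -0.4]
```

```bash
python3 -m crank '[[-1,0,0,0.001,0],[-1,0,0,0.001,0]]'| egrep 'tcp|contact';
```

```text
tcp_pos: [0.569, -0.0208, 0.0516]
contact_force: [0.8, -0.1, 0.3]
```

```bash
python3 -m crank '[[-1,0,0,0.001,0],[-1,0,0,0.001,0]]'| egrep 'tcp|contact'
```

```text
tcp_pos: [0.5689, -0.0208, 0.0506]
contact_force: [-0.1, 0.7, -0.2]
```

```bash
python3 -m crank '[[-1,0,0,0.0005,0],[-1,0,0,0.0005,0]]'| egrep 'tcp|contact'
```

```text
tcp_pos: [0.569, -0.0208, 0.0502]
contact_force: [-1.0, 1.1, 0.3]
```

```bash
python3 -m crank '[[-1,0,0,0.0005,0],[-1,0,0,0.0005,0]]'| egrep 'tcp|contact'
```

```text
tcp_pos: [0.569, -0.0208, 0.0497]
contact_force: [0.8, -0.4, 0.1]
```

```bash
python3 -m crank '[[-1,0,0,0.0005,0],[-1,0,0,0.0005,0]]'| egrep 'tcp|contact'
```

```text
tcp_pos: [0.569, -0.0208, 0.0492]
contact_force: [-0.6, -0.0, -0.5]
```

No contact yet at 49 mm, so I look from the side.

```bash
python3 - <<'E'
from h import *
v=[cv2.resize(grab(n,n+'2')['frame'][y:y+75,x:x+100],(400,300),interpolation=cv2.INTER_CUBIC) for n,x,y in(('scene',200,170),('side',190,140))]
cv2.imwrite('pics/c2.png',np.hstack(v)); print(arm.get_obs()['contact_force'])
E
```

```text
[-0.06517221 -0.5394906   0.01372969]
```

View pics/c2.png

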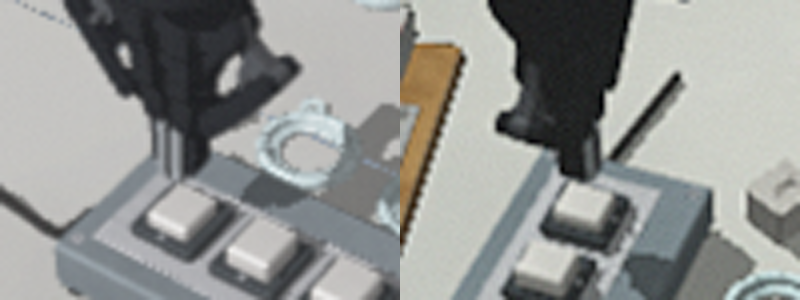

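Both views show the tip a few pixels above the cap, at scene (244,215) and side (236,184). I triangulate it and the cap.

```bash
python3 - <<'E'
from h import *
a,b=load('scene2'),load('side2')
def tri(ca,cb):
    ra=a['T'][:3,:3]@rays(a,[ca])[0]; rb=b['T'][:3,:3]@rays(b,[cb])[0]; oa,ob=a['T'][:3,3],b['T'][:3,3]
    s=np.linalg.lstsq(np.c_[ra,-rb],ob-oa,rcond=None)[0]; p,q=oa+ra*s[0],ob+rb*s[1]
    return ((p+q)/2).round(4),np.linalg.norm(p-q).round(4)
print('tip',tri((244.5,214.5),(235.5,184))); print('cap',tri((245,222.5),(236.5,191)))
for d,x,y in((a,244,205),(b,235,174)):
    P=depthpts(d)
    for v in range(y,y+24,2): print(v,P[v,x].round(4))
E
```

```text
tip (array([ 0.5677, -0.0202,  0.0688]), np.float64(0.0015))
cap (array([ 0.5684, -0.0204,  0.0456]), np.float64(0.0018))
205 [ 0.5578 -0.0275  0.1055]
207 [ 0.5588 -0.0266  0.0989]
209 [ 0.5582 -0.027   0.0941]
211 [ 0.5588 -0.0264  0.088 ]
213 [ 0.5581 -0.0268  0.0832]
215 [ 0.559  -0.0261  0.0766]
217 [ 0.5771 -0.0121  0.0491]
219 [ 0.5716 -0.0162  0.0499]
221 [ 0.5686 -0.0184  0.0477]
223 [ 0.5638 -0.0219  0.0476]
225 [ 0.5577 -0.0265  0.0495]
227 [ 0.5542 -0.029   0.048 ]
174 [ 0.5741 -0.0281  0.1118]
176 [ 0.5757 -0.032   0.1101]
178 [ 0.574  -0.0298  0.1011]
180 [ 0.5737 -0.0303  0.0951]
182 [ 0.5739 -0.0316  0.0902]
184 [ 0.573  -0.0311  0.0828]
186 [ 0.5624 -0.0133  0.0542]
188 [ 0.5641 -0.0173  0.0522]
190 [ 0.567  -0.0234  0.0529]
192 [ 0.5688 -0.0276  0.0512]
194 [ 0.5711 -0.0328  0.0507]
196 [ 0.5712 -0.034   0.0452]
```

The tip really stands about 20 mm above the cap, so the reported TCP z reads low. I go on down under force feedback.

```bash
python3 -m crank '[[-1,0,0,0.004,0],[-1,0,0,0.008,0],[-1,0,0,0.01,0],[-1,0,0,0.01,0]]'| egrep 'tcp|contact'; python3 - <<'E'
from h import *
for n,x,y in(('scene',244,205),('side',235,174)):
    d=grab(n,n+'3');P=depthpts(d); print(n,[(v,P[v,x,2].round(3)) for v in range(y,y+20)])
E
```

```text
tcp_pos: [0.5686, -0.0208, 0.0387]
contact_force: [0.2, -0.5, 0.7]
scene [(205, np.float64(0.108)), (206, np.float64(0.104)), (207, np.float64(0.099)), (208, np.float64(0.097)), (209, np.float64(0.095)), (210, np.float64(0.091)), (211, np.float64(0.091)), (212, np.float64(0.084)), (213, np.float64(0.082)), (214, np.float64(0.08)), (215, np.float64(0.076)), (216, np.float64(0.075)), (217, np.float64(0.072)), (218, np.float64(0.068)), (219, np.float64(0.067)), (220, np.float64(0.049)), (221, np.float64(0.049)), (222, np.float64(0.05)), (223, np.float64(0.05)), (224, np.float64(0.05))]
side [(174, np.float64(0.121)), (175, np.float64(0.117)), (176, np.float64(0.113)), (177, np.float64(0.116)), (178, np.float64(0.1)), (179, np.float64(0.095)), (180, np.float64(0.092)), (181, np.float64(0.09)), (182, np.float64(0.086)), (183, np.float64(0.087)), (184, np.float64(0.083)), (185, np.float64(0.081)), (186, np.float64(0.078)), (187, np.float64(0.075)), (188, np.float64(0.05)), (189, np.float64(0.053)), (190, np.float64(0.051)), (191, np.float64(0.051)), (192, np.float64(0.052)), (193, np.float64(0.051))]
```

```bash
python3 -m crank '[[-1,0,0,0.003,0],[-1,0,0,0.004,0],[-1,0,0,0.004,0]]'| egrep 'tcp|contact'
```

```text
tcp_pos: [0.5689, -0.0208, 0.035]
contact_force: [-0.4, -1.2, -0.7]
```

```bash
python3 -m crank '[[-1,0,0,0.001,0],[-1,0,0,0.002,0],[-1,0,0,0.002,0]]'| egrep 'tcp|contact'
```

```text
tcp_pos: [0.569, -0.0207, 0.0331]
contact_force: [-0.4, -0.8, -0.4]
```

```bash
python3 -m crank '[[-1,0,0,0.001,0],[-1,0,0,0.001,0]]'| egrep 'tcp|contact'
```

```text
tcp_pos: [0.569, -0.0208, 0.0321]
contact_force: [-0.5, -0.0, 0.5]
```

```bash
python3 -m crank '[[-1,0,0,0.001,0],[-1,0,0,0.001,0]]'| egrep 'tcp|contact'
```

```text
tcp_pos: [0.569, -0.0208, 0.0311]
contact_force: [1.1, -0.1, -0.4]
```

```bash
python3 -c "
from h import *
for n,x,y in(('scene',244,205),('side',235,174)):
    d=grab(n,n+'4');P=depthpts(d); print(n,[(v,float(P[v,x,2].round(3))) for v in range(y+8,y+22)])
print(arm.get_obs()['contact_force'])"
```

```text
scene [(213, 0.083), (214, 0.62), (215, 0.078), (216, 0.074), (217, 0.072), (218, 0.068), (219, 0.066), (220, 0.063), (221, 0.06), (222, 0.047), (223, 0.049), (224, 0.048), (225, 0.048), (226, 0.048)]
side [(182, 0.089), (183, 0.085), (184, 0.086), (185, 0.081), (186, 0.078), (187, 0.076), (188, 0.072), (189, 0.068), (190, 0.052), (191, 0.05), (192, 0.052), (193, 0.052), (194, 0.051), (195, 0.048)]
[0.70122692 0.47896923 0.4283126 ]
```

```bash
python3 -m crank '[[-1,0,0,0.001,0],[-1,0,0,0.002,0],[-1,0,0,0.002,0]]'| egrep 'tcp|contact'
```

```text
tcp_pos: [0.5689, -0.0208, 0.029]
contact_force: [0.2, -0.4, 0.5]
```

```bash
python3 -m crank '[[-1,0,0,0.001,0],[-1,0,0,0.001,0]]'| egrep 'tcp|contact'
```

```text
tcp_pos: [0.569, -0.0208, 0.0281]
contact_force: [0.2, 0.5, 0.3]
```

```bash
python3 -m crank '[[-1,0,0,0.001,0],[-1,0,0,0.001,0]]'| egrep 'tcp|contact'
```

```text
tcp_pos: [0.5689, -0.0208, 0.0271]
contact_force: [-0.2, 0.2, -0.1]
```

```bash
python3 -m crank '[[-1,0,0,0.001,0],[-1,0,0,0.001,0]]'| egrep 'tcp|contact'
```

```text
tcp_pos: [0.569, -0.0208, 0.0261]
contact_force: [-0.5, -0.1, 0.2]
```

```bash
python3 -m crank '[[-1,0,0,0.001,0],[-1,0,0,0.001,0]]'| egrep 'tcp|contact'
```

```text
tcp_pos: [0.5691, -0.0208, 0.0254]
contact_force: [-1.3, 0.4, 0.4]
```

```bash
python3 -c "
from h import *
for n,x,y in(('scene',244,205),('side',235,174)):
    d=grab(n,n+'5');P=depthpts(d); print(n,[(v,float(P[v,x,2].round(3))) for v in range(y+10,y+22)])
v=[cv2.resize(load(n+'5')['frame'][y:y+75,x:x+100],(400,300),interpolation=cv2.INTER_CUBIC) for n,x,y in(('scene',200,170),('side',190,140))]
cv2.imwrite('pics/c5.png',np.hstack(v)); print(arm.get_obs()['contact_force'],arm.get_obs()['t'])"
```

```text
scene [(215, 0.076), (216, 0.074), (217, 0.071), (218, 0.068), (219, 0.066), (220, 0.064), (221, 0.06), (222, 0.057), (223, 0.053), (224, 0.047), (225, 0.05), (226, 0.047)]
side [(184, 0.083), (185, 0.082), (186, 0.078), (187, 0.072), (188, 0.071), (189, 0.069), (190, 0.065), (191, 0.062), (192, 0.051), (193, 0.051), (194, 0.053), (195, 0.05)]
[ 0.38633315 -0.53143428 -0.12224642] 6.95
```

View pics/c5.png

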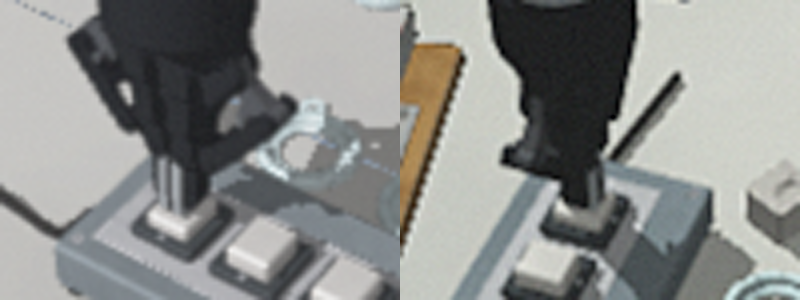

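The tip is now almost on the cap in both views, at scene (244,223) and side (236,191). I continue in fine steps.

```bash
python3 -m crank '[[-1,0,0,0.001,0],[-1,0,0,0.001,0]]'| egrep 'tcp|contact'
```

```text
tcp_pos: [0.5692, -0.0208, 0.0246]
contact_force: [-1.1, 0.4, 4.6]
```

```bash
python3 -m crank '[[-1,0,0,0.0005,0],[-1,0,0,0.0005,0]]'| egrep 'tcp|contact'
```

```text
tcp_pos: [0.5692, -0.0208, 0.024]
contact_force: [-1.3, 0.5, 4.3]
```

Contact with key 1 is firm at about 4.5 N at reported z 0.0243, so the TCP reading has a z offset of about 26.5 mm. Upright caps should touch at about 0.0285. Next I lift and go to key 2.

```bash
python3 -m crank '[[-1,0,0,-0.018,0],[-1,0,0,-0.02,0],[-1,0,0.025,-0.02,0],[-1,0,0.0497,-0.02,0],[-1,0,0.0497,-0.02,0],[-1,0,0.0497,-0.01,0],[-1,0,0.0497,-0.007,0],[-1,0,0.0497,-0.007,0]]'| egrep 'tcp|contact'; python3 -m crank '[[-1,0,0,0.001,0],[-1,0,0,0.002,0],[-1,0,0,0.003,0],[-1,0,0,0.003,0]]'| egrep 'tcp|contact'
```

```text
tcp_pos: [0.5682, -0.0689, 0.0295]
contact_force: [-0.3, 0.3, 0.2]
tcp_pos: [0.5691, -0.0694, 0.0279]
contact_force: [-0.7, 3.0, 2.8]
```

```bash
python3 -m crank '[[-1,0,0,0.001,0],[-1,0,0,0.001,0]]'| egrep 'tcp|contact'
```

```text
tcp_pos: [0.5692, -0.0696, 0.0269]
contact_force: [-0.4, 3.3, 2.8]
```

Key 2 is tapped at 2.8 N. On to key 3.

```bash
python3 -m crank '[[-1,0,0,-0.018,0],[-1,0,0,-0.02,0],[-1,0.0005,0.026,-0.02,0],[-1,0.0005,0.0505,-0.02,0],[-1,0.0005,0.0505,-0.02,0],[-1,0.0005,0.0505,-0.02,0],[-1,0.0005,0.0505,-0.01,0],[-1,0.0005,0.0505,-0.004,0],[-1,0.0005,0.0505,-0.004,0],[-1,0.0005,0.0505,-0.004,0]]'| egrep 'tcp|contact'; python3 -m crank '[[-1,0,0,0.001,0],[-1,0,0,0.002,0],[-1,0,0,0.003,0],[-1,0,0,0.003,0]]'| egrep 'tcp|contact'
```

```text
tcp_pos: [0.5693, -0.1202, 0.0303]
contact_force: [0.7, -0.1, 0.8]
tcp_pos: [0.5697, -0.1209, 0.028]
contact_force: [-0.6, -0.1, 2.4]
```

```bash
python3 -m crank '[[-1,0,0,0.001,0],[-1,0,0,0.001,0]]'| egrep 'tcp|contact'
```

```text
tcp_pos: [0.5697, -0.1209, 0.027]
contact_force: [-0.4, 0.3, 2.9]
```

Key 3 is tapped at 2.9 N. On to key 4.

```bash
python3 -m crank '[[-1,0,0,-0.018,0],[-1,0,0,-0.02,0],[-1,0.0005,0.025,-0.02,0],[-1,0.0005,0.0495,-0.02,0],[-1,0.0005,0.0495,-0.02,0],[-1,0.0005,0.0495,-0.02,0],[-1,0.0005,0.0495,-0.01,0],[-1,0.0005,0.0495,-0.004,0],[-1,0.0005,0.0495,-0.004,0],[-1,0.0005,0.0495,-0.004,0]]'| egrep 'tcp|contact'; python3 -m crank '[[-1,0,0,0.001,0],[-1,0,0,0.002,0],[-1,0,0,0.003,0],[-1,0,0,0.003,0]]'| egrep 'tcp|contact'
```

```text
tcp_pos: [0.5698, -0.1696, 0.0302]
contact_force: [-0.4, 0.0, 0.2]
tcp_pos: [0.5702, -0.1704, 0.028]
contact_force: [-0.6, 0.6, 2.0]
```

```bash
python3 -m crank '[[-1,0,0,0.001,0],[-1,0,0,0.001,0]]'| egrep 'tcp|contact'
```

```text
tcp_pos: [0.5702, -0.1704, 0.0269]
contact_force: [-1.2, 0.7, 3.8]
```

All four are tapped. Back to key 1 to press it.

```bash
python3 -m crank '[[-1,0,0,-0.018,0],[-1,0,0,-0.022,0],[-1,-0.001,-0.045,-0.022,0],[-1,-0.001,-0.09,-0.022,0],[-1,-0.001,-0.135,-0.022,0],[-1,-0.001,-0.149,-0.022,0],[-1,-0.001,-0.149,-0.022,0],[-1,-0.001,-0.149,-0.022,0],[-1,-0.001,-0.149,-0.01,0],[-1,-0.001,-0.149,0,0],[-1,-0.001,-0.149,0,0],[-1,-0.001,-0.149,0,0]]'| egrep 'tcp|contact'; python3 -m crank '[[-1,0,0,0.0015,0],[-1,0,0,0.003,0],[-1,0,0,0.0045,0],[-1,0,0,0.0045,0]]'| egrep 'tcp|contact'
```

```text
tcp_pos: [0.5686, -0.0227, 0.0261]
contact_force: [-0.3, 0.4, -0.6]
tcp_pos: [0.569, -0.0217, 0.0226]
contact_force: [-0.4, -0.5, 5.7]
```

```bash
python3 -m crank '[[-1,0,0,0.001,0],[-1,0,0,0.0015,0],[-1,0,0,0.0015,0]]'
```

```text
t: 13.85
tcp_pos: [0.569, -0.0217, 0.0219]
orientation: [[1.0, -0.0, 0.0], [-0.0, -1.0, -0.0], [0.0, 0.0, -1.0]]
contact_force: [-1.6, -0.5, 8.9]
gripper_width: -0.0001
finger_force: 4.7
```

```bash
python3 -m crank '[[-1,0,0,0.001,0],[-1,0,0,0.0015,0],[-1,0,0,0.0015,0]]'| egrep 'tcp|contact'
```

```text
tcp_pos: [0.5691, -0.0217, 0.0216]
contact_force: [-4.5, -1.1, 16.5]
```

```bash
python3 -m crank '[[-1,0,0,0.001,0],[-1,0,0,0.001,0]]'| egrep 'tcp|contact'
```

```text
tcp_pos: [0.5691, -0.0217, 0.0215]
contact_force: [-6.1, -0.1, 22.7]
```

At 22 N the key is at its stop, so it has let go. I raise the arm and check from above.

```bash
python3 -m crank '[[-1,0,0,-0.01,0],[-1,0,0,-0.04,0],[-1,-0.01,0,-0.08,0],[-1,-0.01,0.02,-0.12,0],[-1,-0.01,0.02,-0.13,0],[-1,-0.01,0.02,-0.13,0],[-1,-0.01,0.02,-0.13,0]]'| egrep 'tcp|contact'; python3 - <<'E'
from h import *
d=grab('wrist','w9'); P=depthpts(d)
m=((P[...,2]>.046)&(P[...,2]<.062)&(d['z_map']>0)&(d['frame'].min(2)>110)).astype(np.uint8)
n,l,st,ce=cv2.connectedComponentsWithStats(m)
for i in range(1,n):
    if st[i,4]>100: print(ce[i].round(1),np.median(P[l==i],0).round(4))
for n in('scene','side'):
    d0=load(n+'0');d=grab(n,n+'9');P=depthpts(d)
    for u,v in {'scene':[(244,221),(264,231),(286,242),(308,253)],'side':[(236,190),(229,206),(218,225),(207,242)]}[n]: print(n,np.median(depthpts(d0)[v-3:v+2,u-2:u+3,2]).round(4),np.median(P[v-3:v+2,u-2:u+3,2]).round(4))
E
```

```text
tcp_pos: [0.5581, -0.0404, 0.147]
contact_force: [-0.3, 0.2, -0.4]
[490.  169.9] [ 0.5769 -0.2668  0.0557]
[285.4 179. ] [ 0.5695 -0.0703  0.0557]
[335.3 178.8] [ 0.5696 -0.1191  0.0556]
[385.1 177.8] [ 0.5706 -0.1673  0.0555]
[234.8 179.8] [ 0.5685 -0.0207  0.0557]
scene 0.0495 0.0528
scene 0.0533 0.053
scene 0.053 0.0529
scene 0.0532 0.0526
side 0.0516 0.0559
side 0.056 0.0555
side 0.0556 0.0553
side 0.0558 0.0555
```

View pics/w9.png

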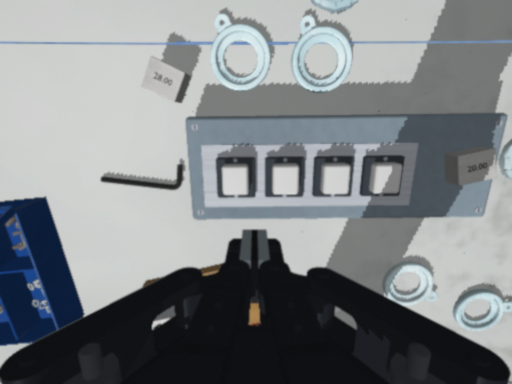

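The four caps at (235,180), (285,179), (335,179) and (385,178) now stand at equal height. The blocks, rings and hex key lie where they were.

```bash
python3 -c "
from workcell import arm
print(arm.hand_in())"
```

```text
the job is handed in; nothing more can be done
None
```

I tapped all four keys from left to right, then pressed the latched leftmost key until it let go; the cameras show all four standing up and the loose things where they lay, and the job is handed in (no verdict came back).

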